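# Offer a marked blank up between the vise jaws

### The arm

A 6-joint arm with a two-finger parallel gripper is mounted at the origin on the work surface. World frame = base frame: x ahead of the robot, y to its left, z up, the work surface at z = 0. Lengths are in m, angles in rad, forces in N, time in s.
With the tool pointing down it reaches from about 0.425 to 0.925 m from the base axis. Payload 12.5 kg.
Tool frame: the origin (TCP) lies at the very end of the fingers, on their centre line; the grasp point (between the pads) lies 19 mm behind it; z points along the fingers, y is the line along which they close (so a half turn about z gives the same grasp; the last joint's range is limited). The gripper opens to 85 mm and grips with 20 to 120 N. Pads are 22 mm wide; open, the fingers measure 114 mm over their backs; the gripper's body (76 mm by 85 mm) begins 54 mm behind the grasp point. The pads swing forward as they close: fully open they stand 13 mm farther back than shut.
Start: joints at [1.073, 0.491, 1.559, -0, 1.092, -0.106], TCP at [0.239, 0.578, 0.231] pointing down, gripper open.
Joint ranges: [-3.1, 3.1], [-0.84, 2.19], [0.05, 2.79], [-1.13, 4.28], [0.06, 2.93], [-2.69, 2.69]. Speed limits (rad/s): [2.22, 2.22, 2.79, 3.14, 3.14, 3.14].

### API

Orientations are given as a rotation vector (axis times angle).
In Python, from bench import env gives the robot as it stands. The module is installed in compiled form; this text tells all that it offers.
- The arm moves only by the tool step_arm, never from a script. Its argument "rows" is text: rows parted by semicolons, each of 6 numbers parted by spaces: the shift along the tool's x, y, z in m, then the turn, a rotation vector about the tool's x, y, z in degrees. A call has 1 to 12 rows; each row is the pose to reach, as a shift and turn from the pose commanded when the call began, along the tool's axes at that moment; what a row does not reach only later rows make up. A row lasts 1/8 s, in which the tool goes at most 62.5 mm and 10.7 degrees, less where a joint would pass 70% of its speed; a pose out of reach is approached as far as the arm can. A call with a gripper value outside its range is refused whole. "grip" is the closure, from 0 (fully open) to 1 (shut), set as the call begins (left out, the last holds). The fingers move at their own pace and stop on an object; "force" is the grip in N (left out, the last holds). Time passes only in rows, so rows that repeat a pose let the fingers close. It gives the time, the measured TCP pose, the force, the opening and the grip force at its end, in the units of the state.
- env.state(): the state, without advancing time (a new reading comes with each control period).
- env.grab_frame(name): name is "side" or "top" or "wrist"; returns a dict with "pixels" (480x640x3 uint8, red, green, blue), "K" (3x3 intrinsics, pixels), "rvec" (rotation vector, rad) and "tvec" (3), from world to camera coordinates, as OpenCV has them. Camera axes: x right, y down, z forward; pixel columns grow to the right and rows downward; lengths in m; the calibration is good to about 2 mm. A picture is of the moment at which its call begins. There is no depth.
- env.job_done(): hands the job in; it is judged then, once.
The state is a dict: "t": time; "qpos": joint angles; "qvel": joint speeds; "tau": joint torques, N m; "tcp_pos": TCP position; "tcp_rot": TCP orientation; "force": force on the tool from outside, world axes, zero at the start; "wrist_torque": the same for the moment, N m; "opening": finger opening in m; "grasp_force": force on a finger pad.
Only numpy, scipy, OpenCV 4.12 (cv2) and the standard library are available. Lean on these libraries where they do the work, as an engineer would, in place of code of your own. Each camera call takes 0.05 s, during which the arm holds its last target. There are 200 camera calls.

### The job

Take the aluminium blank with the blue-dyed bend line out of the rack, carry it over the clutter and hold it upright in the open bench vise for the fitter: midway between the jaws and parallel to them, centred along their length, bend line flush with the jaw tops, so that an 18 mm forming block can be slipped in on either side. Finish still holding it there, hovering just above the vise's slide, and at no time let the blank or the gripper knock against the vise. Leave everything else on the bench where it is.

Things in the scene. Friction and masses are not known exactly. Their poses are not given: they have to be found in the camera images.
- marked_blank: the blank to hold: aluminium flat bar, 70 mm wide (x), 8 mm thick (y), 110 mm tall (z, up), about 0.17 kg, with an 18 mm high blue band around it and a thin white bend line in its middle; top edge also blue. Stands upright in a rack slot. Origin at the centre of its lower edge. Same either way round; can be gripped across its thickness on the 39 mm above the band
- bend_line (a point): centre of the marked blank at the height of the bend line, 62 mm above its lower edge and 48 mm below its top edge; axes as the blank's
- rack: fixed plywood rack with green battens, 110 mm (x) by 230 mm (y), 48 mm high, origin under its centre. Three slots run along its x, 75 mm apart along y (one in the middle), each 10 mm wide and 30 mm deep, floor 18 mm above the bench; the blanks stand 80 mm out of them, their x along the rack's x. Which blank stands in which slot varies
- vise: grey bench vise bolted to the bench. Origin under the centre of its round base (radius 110 mm); x runs along the screw from the anvil (118 mm behind) to the handle (up to 220 mm ahead), z up. Jaws 125 mm long along y; jaw tops, its highest part, 165 mm above the bench; between the jaws the bright slide, 50 mm wide, its flat top 72 mm below the jaw tops
- fixed_jaw (a point): middle of the top edge of the fixed jaw's gripping face: 20 mm from the vise's origin along its x, 165 mm above the bench; axes as the vise's, so +x points square across the opening to the other jaw
- moving_jaw (a point): middle of the top edge of the moving jaw's gripping face, facing the fixed jaw; axes as the vise's. The jaws stand 62 to 76 mm apart and the screw keeps them there
- plain_blank: bystander in the rack: same aluminium bar, 70 x 8 x 110 mm, without blue marks; origin at the centre of its lower edge
- copper_blank: bystander in the rack: copper bar, 70 x 8 x 110 mm, without blue marks; origin at the centre of its lower edge
- oil_can: bystander: yellow bottle of oil with a blue label and red cap, 64 mm across and 190 mm tall, standing between rack and vise; origin under its centre
- dye_bottle: bystander: small blue jar of layout dye with a black cap, 46 mm across, 85 mm tall; origin under its centre
- form_block_a: bystander: dark hardwood forming block lying flat beside the vise, 72 x 110 x 18 mm; origin under its centre
- form_block_b: bystander: the second forming block, the same size, lying on the first
- file: bystander: flat file with an orange handle lying beyond the rack, about 375 mm long along its x, 26 mm high
There are look-alikes about, which are no part of the job. Leave any green look-alike of the marked_blank alone.

How it is judged:
On the way:
1. the marked blank is held clear above the rack (z of marked_blank in the frame of rack above 0.06 m and contact force between the fingers and marked_blank above 1 N and contact force between marked_blank and rack below 0.1 N), for 0.1 s.
At the end, for the whole second after the job is handed in: Held still in the fingers between the jaws: 18 mm or more free each side of its middle, centred along the jaws within 10 mm, bend line within 5 mm of the jaw tops, parallel within 0.10 rad, upright within 0.08 rad, blank and robot not touching the vise (x of bend_line in the frame of fixed_jaw above 0.022 m and x of bend_line in the frame of moving_jaw below -0.022 m and y of bend_line in the frame of fixed_jaw between -0.01 and 0.01 m and z of bend_line in the frame of fixed_jaw between -0.005 and 0.005 m and angle between the y axis of marked_blank and the x axis of vise, either way round below 0.1 rad and angle between marked_blank's own z axis and vertical below 0.08 rad and contact force between the fingers and marked_blank above 1 N and contact force between each of marked_blank, the arm, the fingers and vise below 0.1 N and linear speed of marked_blank below 0.02 m/s); the arm keeps its last pose, push and grip.
It fails at once if the blank is knocked against the vise (over 3 N) (contact force between marked_blank and vise above 3 N).
It fails at once if the gripper or arm is knocked against the vise (over 3 N) (contact force between any of the fingers, the arm and vise above 3 N).
It fails at once if a loose bystander (another blank, oil, dye, forming block, file) is shifted by more than 20 mm (distance of any of plain_blank, copper_blank, oil_can, dye_bottle, form_block_a, form_block_b, file from where it was at the start of the episode above 0.02 m).
It also fails if it takes over 40 s, if anything falls off the work surface, if the arm or the gripper's body presses on something with over 40 N, if the wrist force passes 120 N, or if a joint passes its speed limit or range.

## Working session

There is one attempt and no reset: what is moved stays moved. The work goes in short steps, Python scripts to look and compute and a tool call to move; the robot and the scene stay as the last step left them, time stands still between calls to the robot, and variables do not carry over. Pictures are saved under pics/ and viewed, at most 10 in all, crops included, and the job is handed in when it is done.

Besides the shell and the picture viewer there is one more tool, called after "Call:" as a command line: name --argument value ..., lists and objects as JSON in quotes. step_arm: Moves the arm, as the interface text tells. Its arguments: {"type":"object","properties":{"rows":{"type":"string"},"grip":{"type":"number"},"force":{"type":"number"}},"required":["rows"]}

```bash
mkdir -p pics
cat > h.py <<'E'
import numpy as np, cv2
from bench import env
def grab(n,save=None):
    f=env.grab_frame(n)
    if save: cv2.imwrite('pics/'+save+'.png',f['pixels'][:,:,::-1])
    return f
def ray(f,u,v):
    R=cv2.Rodrigues(np.array(f['rvec'],float))[0];t=np.array(f['tvec'],float).ravel()
    c=-R.T@t; d=R.T@np.linalg.inv(f['K'])@np.array([u,v,1.]); return c,d
def atz(f,u,v,z):
    c,d=ray(f,u,v); return c+d*(z-c[2])/d[2]
def proj(f,P):
    return cv2.projectPoints(np.array(P,float).reshape(-1,3),np.array(f['rvec'],float),np.array(f['tvec'],float),np.array(f['K'],float),None)[0].reshape(-1,2)
E
python3 - <<'E'
from h import *
import pickle
F={n:grab(n,n+'0') for n in('top','side')}
pickle.dump(F,open('f0.pkl','wb'))
for n in F: print(n,ray(F[n],320,240),F[n]['K'][0,0])
print(env.state())
E
```

```text
top (array([0.39915228, 0.07333794, 1.1058269 ]), array([ 0.12182275, -0.00768793, -0.99255449])) 489.26911279591525
side (array([-0.12103432, -0.59059192,  0.72164047]), array([ 0.55727945,  0.61087233, -0.56250217])) 445.40745896529023
{'t': 0.1, 'qpos': array([ 1.07341397e+00,  4.91493681e-01,  1.55938440e+00,  1.59066345e-05,
        1.09169576e+00, -1.05639729e-01]), 'qvel': array([ 0.00067508, -0.00099964, -0.0039946 ,  0.00073009,  0.00023914,
        0.00076392]), 'tau': array([ 3.17194266e-03, -6.19446230e+01, -2.62026733e+01, -5.29713736e-05,
        2.82362089e-03, -2.09967885e-05]), 'tcp_pos': array([0.23852977, 0.5774814 , 0.23079107]), 'tcp_rot': array([-6.11372635e-01, -3.08121898e+00,  1.46499428e-03]), 'force': array([ 0.3430599 , -0.24509151, -0.54483373]), 'wrist_torque': array([-0.04083545, -0.00151489,  0.03943826]), 'grasp_force': 0.0, 'opening': 0.08535958804731522}
```

View pics/top0.png

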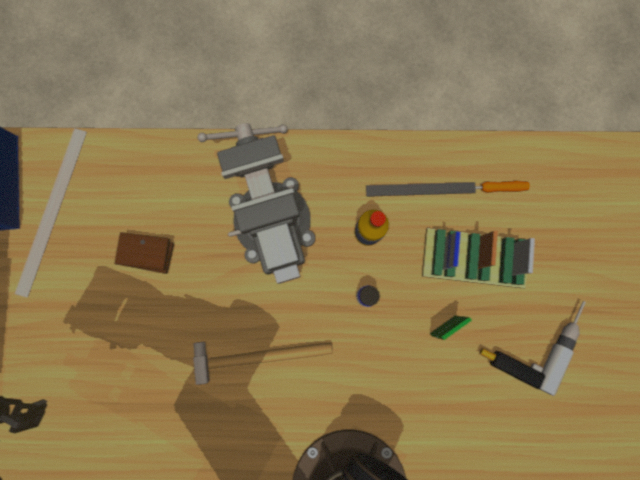

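View pics/side0.png

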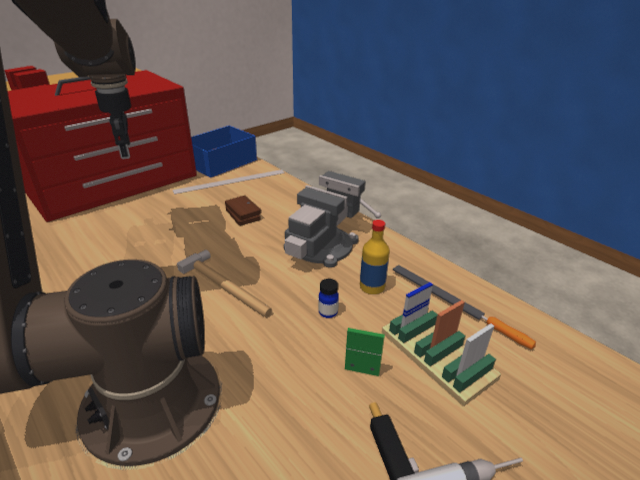

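Candidates for the marked blank:
- blue-banded bar in the left slot: top (455,247), side (417,305)
- copper bar: top (487,247)
- plain bar: top (527,253)
- green look-alike off the rack: top (450,327), side (364,352)

I choose the blue-banded bar. The vise is at top (265,200). Next is a close crop to check.

Run:
```python
import cv2,numpy as np
t=cv2.imread('pics/top0.png');s=cv2.imread('pics/side0.png')
r=lambda im,x,y,w,h,k:cv2.resize(im[y:y+h,x:x+w],None,fx=k,fy=k,interpolation=cv2.INTER_CUBIC)
a=r(t,415,215,130,80,6)  # 780x480
cv2.imwrite('pics/rack_top.png',a)
b=r(t,190,115,133,100,6); c=r(t,190,180,133,100,6)
cv2.imwrite('pics/vise_top.png',r(t,190,118,145,170,3.5))
cv2.imwrite('pics/side_c.png',np.vstack([r(s,380,270,130,130,4)]))
```

```text
(no output)
```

View pics/rack_top.png

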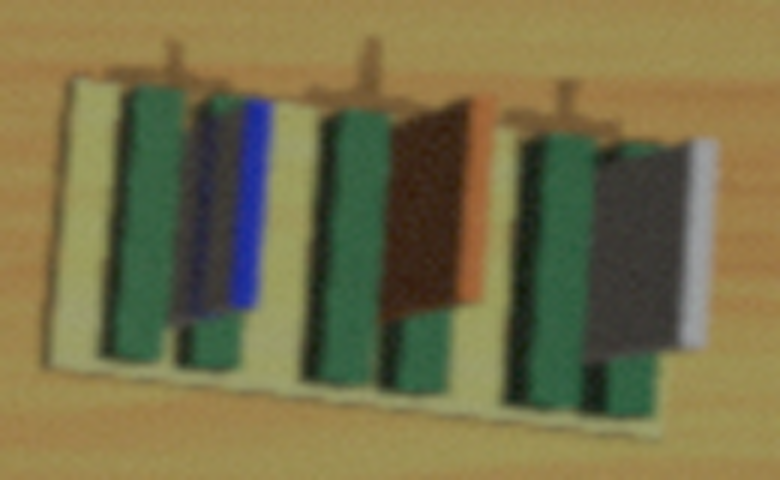

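View pics/vise_top.png

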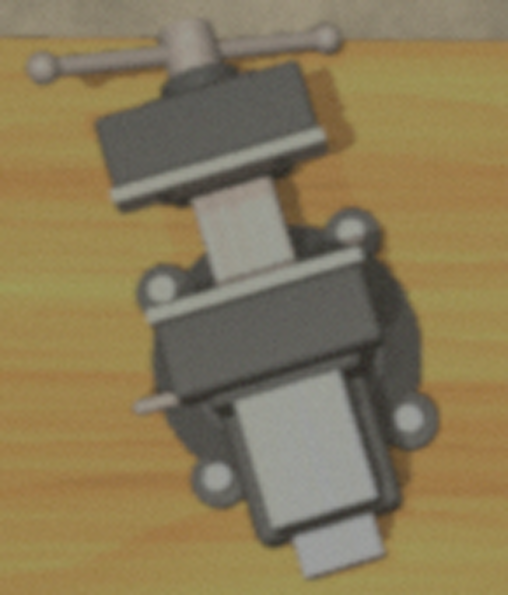

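View pics/side_c.png

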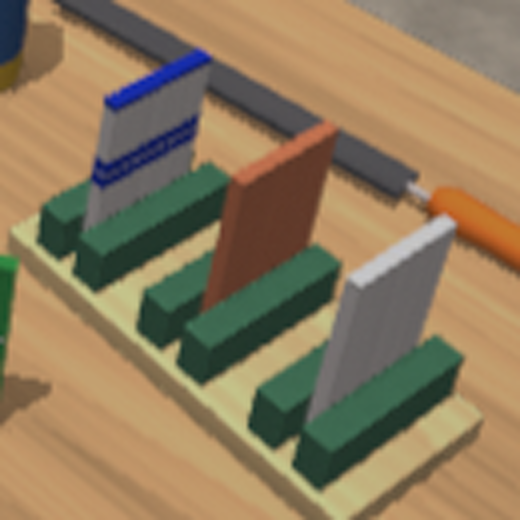

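The crops confirm it. The blue-topped, blue-banded bar is in the left slot, with its top edge from crop (260,100) to (243,308). The vise's fixed-jaw grip edge runs crop (146,313)–(360,248), and the moving jaw's runs about (115,203)–(326,143).

```bash
cat > meas.py <<'E'
from h import *
import pickle
F=pickle.load(open('f0.pkl','rb'));f=F['top']
im=f['pixels'].astype(int)
# blue top edge
m=((im[:,:,2]>im[:,:,0]+60)&(im[:,:,2]>120)).astype(np.uint8); m[:,:440]=0;m[:,470:]=0;m[:225]=0;m[275:]=0
n,l,st,ce=cv2.connectedComponentsWithStats(m); k=1+np.argmax(st[1:,4])
ys,xs=np.where(l==k); r=cv2.minAreaRect(np.c_[xs,ys].astype(np.float32)); print(st[k],r)
P=np.array([atz(f,u,v,.128) for u,v in cv2.boxPoints(r)]); print(P)
print('blank ctr',atz(f,*r[0],.128))
c=np.array([[248,100],[272,100],[257,308],[230,308]]);c=(c+.5)/6-.5+[415,215]
C=np.array([atz(f,u,v,.128) for u,v in c]);print(C,C.mean(0))
d=(C[0]+C[1]-C[2]-C[3])/2; print('len',np.linalg.norm(d),'yaw',np.degrees(np.arctan2(d[1],d[0])))
# vise strips
def V(p): p=np.array(p,float);p=(p+.5)/3.5-.5+[190,118];return np.array([atz(f,u,v,.165) for u,v in p])
fx=V([(146,313),(360,248)]);mv=V([(115,203),(326,143)])
for e in(fx,mv):
  d=e[1]-e[0];print(e,np.linalg.norm(d),np.degrees(np.arctan2(-d[0],d[1]))if 0 else np.degrees(np.arctan2(d[0],-d[1])),e.mean(0))
# profile across jaws in world plane z=.165
E
python3 meas.py
```

```text
[454 232   6  34 121] ((456.5382385253906, 248.5029296875), (3.4513425827026367, 33.28628158569336), 4.39870548248291)
[[ 0.4701969  -0.2018999   0.128     ]
 [ 0.53734701 -0.2091447   0.128     ]
 [ 0.53684391 -0.21608897  0.128     ]
 [ 0.46970078 -0.20878349  0.128     ]]
blank ctr [ 0.50337416 -0.2089633   0.128     ]
[[ 0.53841944 -0.20881968  0.128     ]
 [ 0.53846249 -0.21691329  0.128     ]
 [ 0.46832771 -0.20961028  0.128     ]
 [ 0.46828262 -0.20058876  0.128     ]] [ 0.50337306 -0.208983    0.128     ]
len 0.07056455210075842 yaw -6.319292420043883
[[0.57850272 0.23942701 0.165     ]
 [0.6162272  0.1204798  0.165     ]] 0.1247861171637952 17.596587453830075 [0.59736496 0.1799534  0.165     ]
[[0.64129786 0.25858455 0.165     ]
 [0.67676983 0.14039748 0.165     ]] 0.12339547799919974 16.706290294290188 [0.65903385 0.19949101 0.165     ]
```

```bash
cat > plan.py <<'E'
from h import *
from scipy.spatial.transform import Rotation as Ro
def pose(s=None):
    s=s or env.state(); return np.array(s['tcp_pos']),Ro.from_rotvec(s['tcp_rot'])
def yawR(y): # tool down, tool y axis at world yaw y(deg)
    a=np.radians(y); Y=np.array([np.cos(a),np.sin(a),0]);Z=np.array([0,0,-1.]);X=np.cross(Y,Z)
    return Ro.from_matrix(np.c_[X,Y,Z])
def rel(p,yaw,base=None):
    p0,R0=base or pose(); R=yawR(yaw)
    return np.r_[R0.inv().apply(np.array(p)-p0)*1000, np.degrees((R0.inv()*R).as_rotvec())]
E
python3 - <<'E'
from plan import *
p,R=pose(); print(R.as_matrix().round(3)); y=R.as_matrix()[:,1]; print('yaw y',np.degrees(np.arctan2(y[1],y[0])), env.state()['qpos'][[0,5]])
np.set_printoptions(suppress=True,precision=1)
for yaw in(83.7,-96.3):
  for q in [(.58,.25,.33),(.503,-.209,.25)]: print(yaw,q,rel(q,yaw))
E
```

```text
[[-0.924  0.382 -0.   ]
 [ 0.382  0.924 -0.001]
 [ 0.    -0.001 -1.   ]]
yaw y 67.55438359186735 [ 1.07341397 -0.10563973]
83.7 (0.58, 0.25, 0.33) [-440.6 -172.4  -99.1   -0.1   -0.   -16.1]
83.7 (0.503, -0.209, 0.25) [-544.7 -625.9  -18.7   -0.1   -0.   -16.1]
-96.3 (0.58, 0.25, 0.33) [-440.6 -172.4  -99.1   -0.     0.1  163.9]
-96.3 (0.503, -0.209, 0.25) [-544.7 -625.9  -18.7   -0.     0.1  163.9]
```

Call:
step_arm --rows "-.44 -.172 -.1 0 0 -16.1;-.44 -.172 -.1 0 0 -16.1;-.44 -.172 -.1 0 0 -16.1;-.44 -.172 -.1 0 0 -16.1;-.44 -.172 -.1 0 0 -16.1;-.44 -.172 -.1 0 0 -16.1;-.44 -.172 -.1 0 0 -16.1;-.44 -.172 -.1 0 0 -16.1;-.44 -.172 -.1 0 0 -16.1;-.44 -.172 -.1 0 0 -16.1" --grip 0.4 --force 60

```text
t: 1.35
tcp_pos: [0.5792, 0.2508, 0.3307]
tcp_rot: [-0.174, -3.136, 0.0]
force: [-1.1, -0.0, -0.2]
opening: 0.0514
grasp_force: 0.0
```

Run:
```python
from plan import *
import pickle
np.set_printoptions(suppress=True,precision=1)
f=grab('wrist','wrist_vise'); pickle.dump(f,open('fw1.pkl','wb'))
print(pose()[0],env.state()['qpos'],env.state()['opening'])
print(rel((.503,-.209,.25),83.7), ray(f,320,240),proj(f,[[.597,.180,.165],[.659,.1995,.165],[.503,-.209,.128]]))
```

```text
[0.6 0.3 0.3] [ 0.3  0.4  1.4  0.   1.3 -1.2] 0.05078455486697541
[  24.7 -465.8   80.9   -0.    -0.1   -0. ] (array([0.5, 0.3, 0.5]), array([ 0.3, -0. , -1. ])) [[ 235.7  247.4]
 [ 267.7  309.1]
 [-180.9  184.6]]
```

View pics/wrist_vise.png

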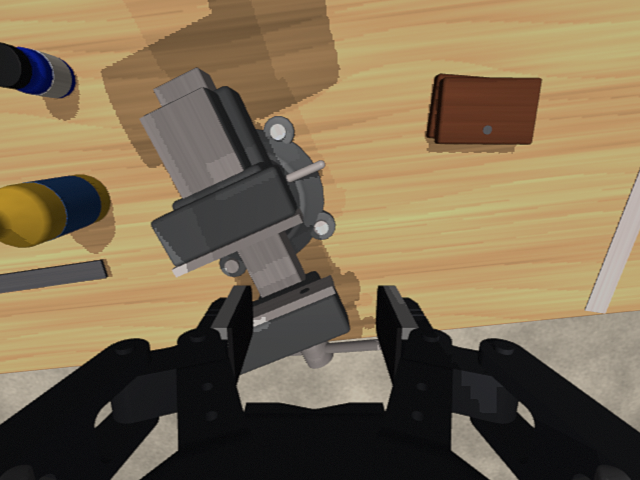

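The wrist view shows the vise: fixed-jaw edge from about (175,273) to (298,218). My estimate of its middle projects to (236,247), so they agree within about 2 px. On to the rack.

Call:
step_arm --rows ".025 -.466 .02 0 0 0;.025 -.466 .02 0 0 0;.025 -.466 .02 0 0 0;.025 -.466 .02 0 0 0;.025 -.466 .02 0 0 0;.025 -.466 .02 0 0 0;.025 -.466 .08 0 0 0;.025 -.466 .08 0 0 0;.025 -.466 .08 0 0 0;.025 -.466 .08 0 0 0;.025 -.466 .08 0 0 0"

```text
t: 2.78
tcp_pos: [0.5038, -0.2084, 0.2522]
tcp_rot: [0.171, 3.136, -0.001]
force: [0.4, -0.3, -1.1]
opening: 0.0509
grasp_force: 0.0
```

Run:
```python
from plan import *
import pickle
np.set_printoptions(suppress=True,precision=4)
f=grab('wrist','wrist_blank'); pickle.dump(f,open('fw2.pkl','wb'))
print(pose()[0],env.state()['qpos'])
c=np.array([[.53842,-.20882],[.53846,-.21691],[.46833,-.20961],[.46828,-.20059],[.5034,-.209]]);print(proj(f,np.c_[c,np.full(5,.128)]).round(1))
im=f['pixels'].astype(int)
m=((im[:,:,2]>im[:,:,0]+60)&(im[:,:,2]>110)).astype(np.uint8)
n,l,st,ce=cv2.connectedComponentsWithStats(m)
for k in range(1,n):
  if st[k,4]>80:
    ys,xs=np.where(l==k); r=cv2.minAreaRect(np.c_[xs,ys].astype(np.float32)); print(st[k],r); print(np.array([atz(f,u,v,.128) for u,v in list(cv2.boxPoints(r))+[r[0]]]))
```

```text
[ 0.5038 -0.2085  0.2522] [-0.5136  0.3552  1.7294  0.0001  1.0556 -1.9757]
[[317.6 273.5]
 [307.2 274.6]
 [306.3 183.7]
 [318.6 182.2]
 [312.4 230.1]]
[ 306  185   13   90 1033] ((312.0, 229.5), (89.0, 12.0), 90.0)
[[ 0.4693 -0.2099  0.128 ]
 [ 0.4702 -0.2013  0.128 ]
 [ 0.5388 -0.2085  0.128 ]
 [ 0.5378 -0.2178  0.128 ]
 [ 0.5029 -0.2092  0.128 ]]
```

View pics/wrist_blank.png

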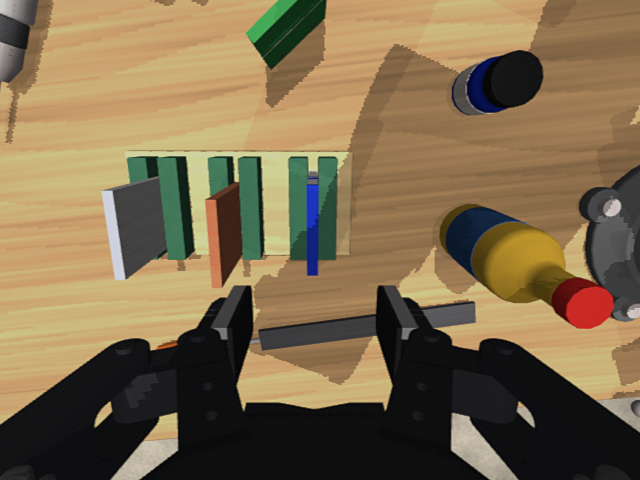

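Wrist view: blue top edge centred at (312,229.5), aligned with the tool. That gives (0.503,-0.209). The fingers straddle it with free space either side, so I descend.

Call:
step_arm --rows ".0007 -.0008 .04 0 0 0;.0007 -.0008 .08 0 0 0;.0007 -.0008 .11 0 0 0;.0007 -.0008 .13 0 0 0;.0007 -.0008 .145 0 0 0;.0007 -.0008 .155 0 0 0;.0007 -.0008 .155 0 0 0;.0007 -.0008 .155 0 0 0"

```text
t: 3.82
tcp_pos: [0.5028, -0.2105, 0.0969]
tcp_rot: [0.174, 3.136, -0.001]
force: [0.6, 0.7, 0.4]
opening: 0.0515
grasp_force: 0.0
```

Run:
```python
from plan import *
np.set_printoptions(suppress=True,precision=4)
f=grab('wrist'); s=grab('side')
cv2.imwrite('pics/pre.png',np.hstack([f['pixels'][170:420,200:440],s['pixels'][200:450,330:490]])[:,:,::-1])
im=cv2.imread('pics/pre.png');cv2.imwrite('pics/pre2.png',cv2.resize(im,None,fx=2,fy=2))
print(pose()[0],rel((.503,-.2092,.096),83.8))
```

```text
[ 0.5027 -0.2106  0.0969] [-0.1082  1.379   0.9163 -0.0218  0.062  -0.1477]
```

View pics/pre2.png

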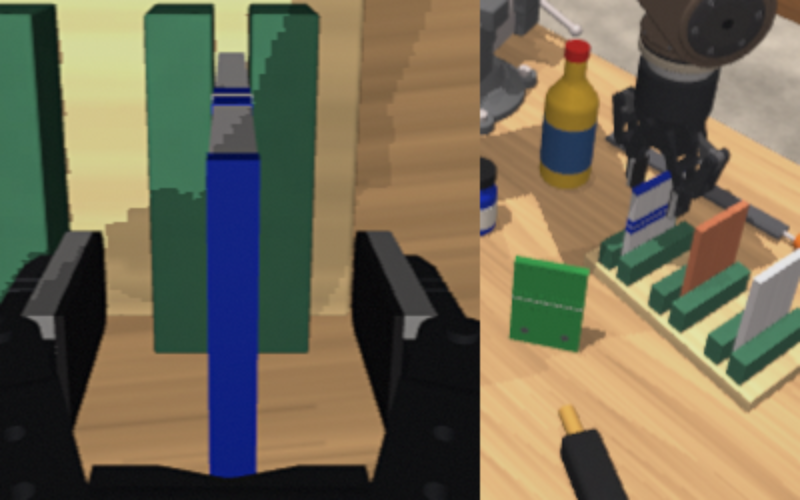

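The blank stands between the open pads, about 1 mm right of centre. I shift +1.2 mm and close.

Call:
step_arm --rows "0 .0012 .0005 0 0 0;0 .0012 .0005 0 0 0"

```text
t: 4.18
tcp_pos: [0.5026, -0.2092, 0.096]
tcp_rot: [0.174, 3.136, -0.0]
force: [0.4, 0.9, -0.6]
opening: 0.0515
grasp_force: 0.0
```

Call:
step_arm --rows "0 0 0 0 0 0;0 0 0 0 0 0;0 0 0 0 0 0;0 0 0 0 0 0;0 0 0 0 0 0;0 0 0 0 0 0" --grip 1 --force 60

```text
t: 4.92
tcp_pos: [0.5027, -0.2093, 0.0959]
tcp_rot: [0.174, 3.136, -0.0]
force: [0.4, -0.6, 3.3]
opening: 0.007
grasp_force: 59.0
```

Call:
step_arm --rows "0 0 -.01 0 0 0;0 0 -.03 0 0 0;0 0 -.06 0 0 0;0 0 -.1 0 0 0;0 0 -.15 0 0 0;0 0 -.2 0 0 0;0 0 -.24 0 0 0;0 0 -.24 0 0 0;0 0 -.24 0 0 0"

```text
t: 6.05
tcp_pos: [0.5021, -0.2089, 0.3351]
tcp_rot: [-0.174, -3.136, -0.001]
force: [0.0, -0.0, -1.5]
opening: 0.0071
grasp_force: 58.7
```

Run:
```python
from plan import *
np.set_printoptions(suppress=True,precision=4)
print(pose()[0],env.state()['opening'],rel((.628,.1897,.335),17.2))
f=grab('wrist');im=f['pixels'].astype(int)
m=((im[:,:,2]>im[:,:,0]+60)&(im[:,:,2]>90)).astype(np.uint8); n,l,st,ce=cv2.connectedComponentsWithStats(m)
print(st[st[:,4]>80])
```

```text
[ 0.5021 -0.2089  0.3351] 0.007101270272975275 [-81.0766 410.0616   0.2963  -0.0048  -0.0795  66.4535]
[[     0      0    640    480 303592]
 [   301    252     27    157   3603]]
```

Call:
step_arm --rows "-.01 .05 0 0 0 8;-.02 .1 0 0 0 16;-.03 .15 0 0 0 24;-.04 .2 0 0 0 32;-.05 .25 0 0 0 40;-.06 .3 0 0 0 48;-.07 .35 0 0 0 56;-.077 .39 0 0 0 63;-.081 .41 0 0 0 66.5;-.081 .41 0 0 0 66.5;-.081 .41 0 0 0 66.5"

```text
t: 7.48
tcp_pos: [0.6282, 0.1887, 0.3349]
tcp_rot: [-1.864, -2.528, 0.002]
force: [-0.3, -0.5, -1.9]
opening: 0.0074
grasp_force: 58.8
```

Run:
```python
from plan import *
import pickle
np.set_printoptions(suppress=True,precision=4)
f=grab('wrist','w_over'); t=grab('top','t_over');s=grab('side','s_over'); pickle.dump((f,t,s),open('f3.pkl','wb'))
print(pose()[0],rel((.628,.1897,.181),17.2))
r=lambda im,x,y,w,h,k:cv2.resize(im[y:y+h,x:x+w],None,fx=k,fy=k,interpolation=cv2.INTER_CUBIC)
cv2.imwrite('pics/over.png',np.hstack([r(f['pixels'],100,80,400,400,1),r(s['pixels'],260,130,133,133,3)[:400,:400]])[:,:,::-1])
```

```text
[0.6283 0.1884 0.3358] [  1.3735   0.1257 154.7526  -0.0159  -0.0011  -0.0778]Traceback (most recent call last):
  File "<stdin>", line 7, in <module>
    return _nx.concatenate(arrs, 1, dtype=dtype, casting=casting)
           ~~~~~~~~~~~~~~~^^^^^^^^^^^^^^^^^^^^^^^^^^^^^^^^^^^^^^^
ValueError: all the input array dimensions except for the concatenation axis must match exactly, but along dimension 0, the array at index 0 has size 400 and the array at index 1 has size 399
```

```bash
cat > prof.py <<'E'
from plan import *
import pickle
np.set_printoptions(suppress=True,precision=1,linewidth=200)
F0=pickle.load(open('f0.pkl','rb'));W1=pickle.load(open('fw1.pkl','rb'));W3,T3,S3=pickle.load(open('f3.pkl','rb'))
def rect(f,yaw=17.2,o=(.597,.180),z=.165,x0=-.04,x1=.11,y0=-.08,y1=.08,st=.0005):
    a=np.radians(yaw);X,Y=np.meshgrid(np.arange(x0,x1,st),np.arange(y0,y1,st))
    P=np.stack([o[0]+X*np.cos(a)-Y*np.sin(a),o[1]+X*np.sin(a)+Y*np.cos(a),0*X+z],-1)
    uv=proj(f,P.reshape(-1,3)).reshape(X.shape+(2,)).astype(np.float32)
    return cv2.remap(f['pixels'],uv[...,0],uv[...,1],cv2.INTER_LINEAR)
E
python3 - <<'E'
from prof import *
a=[rect(f) for f in(F0['top'],W1)]
w=rect(W3)
s=rect(F0['side'])
row=lambda l:np.hstack([np.ascontiguousarray(np.rot90(i)) for i in l])
out=np.vstack([row(a),row([w,s])])[:,:,::-1].copy()
print(out.shape)
for r in (0,300):
  for c in(0,320):
    for x in(0,.0647): cv2.line(out,(c,r+300-int((x+.04)/.0005)),(c+15,r+300-int((x+.04)/.0005)),(0,0,255),1)
    for k in range(0,320,20): cv2.line(out,(c+k,r+295),(c+k,r+299),(0,255,255),1)
cv2.imwrite('pics/rect.png',out)
E
```

```text
(600, 640, 3)
```

View pics/rect.png

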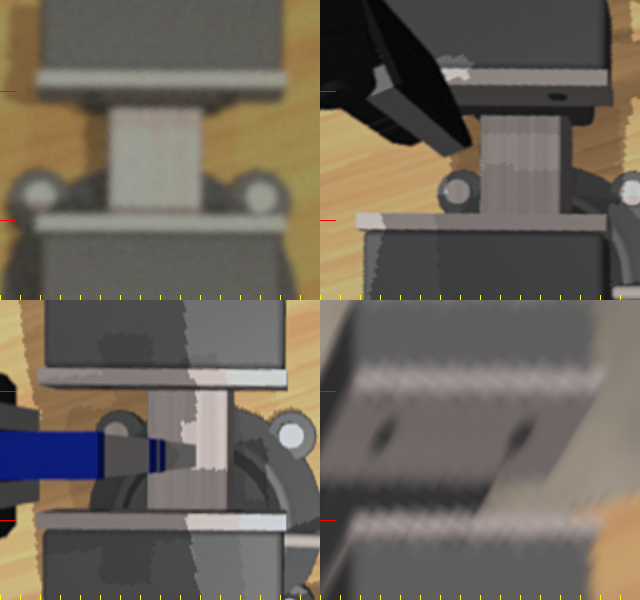

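Rectified to the jaw-top plane in four views, the strips lie level, so the yaw is right. They span columns 37–286, so they are centred. The fixed-jaw edge is at row ~214, about +3 mm from my estimate. I'll read the profiles to sharpen the jaw edges.

Run:
```python
from prof import *
xs=np.arange(-.04,.11,.0005)*1000
for n,f,ya,yb in(('top',F0['top'],-.055,.055),('w1',W1,.0,.055),('w3',W3,.02,.055),('w3L',W3,-.055,-.02),('top3',T3,-.055,-.03),('side',F0['side'],-.05,.05)):
    p=rect(f,y0=ya,y1=yb).astype(float).mean(2).mean(0)
    for a,b in((-12,12),(52,84)):
        k=(xs>=a)&(xs<=b); print(n,a,p[k][::2].round(0).astype(int).tolist())
```

```text
top -12 [90, 89, 86, 84, 87, 96, 112, 129, 141, 148, 150, 149, 146, 138, 126, 113, 103, 99, 101, 105, 109, 112, 114, 116]
top 52 [118, 114, 107, 98, 87, 77, 70, 67, 65, 65, 66, 69, 76, 89, 106, 124, 138, 145, 149, 148, 145, 137, 124, 109, 97, 91, 90, 90, 91, 91, 91, 91]
w1 -12 [64, 64, 64, 62, 55, 46, 57, 105, 121, 120, 119, 119, 119, 120, 118, 102, 96, 97, 98, 99, 99, 99, 98, 98]
w1 52 [58, 30, 29, 30, 34, 52, 61, 61, 58, 55, 55, 58, 61, 59, 61, 94, 132, 135, 133, 133, 133, 134, 134, 106, 63, 60, 67, 72, 72, 72, 72, 71]
w3 -12 [116, 116, 116, 112, 99, 80, 101, 175, 205, 203, 202, 202, 202, 204, 186, 108, 55, 69, 87, 88, 87, 87, 88, 90]
w3 52 [135, 140, 145, 150, 156, 161, 163, 164, 163, 163, 163, 163, 136, 74, 73, 147, 200, 203, 202, 202, 202, 203, 199, 148, 83, 92, 105, 114, 116, 116, 116, 117]
w3L -12 [64, 64, 64, 64, 62, 57, 57, 85, 116, 121, 119, 119, 120, 120, 119, 97, 62, 62, 84, 91, 91, 90, 89, 88]
w3L 52 [93, 95, 97, 102, 105, 108, 109, 109, 109, 109, 109, 109, 102, 74, 50, 71, 110, 125, 124, 126, 130, 133, 136, 121, 75, 54, 61, 68, 72, 72, 71, 71]
top3 -12 [54, 52, 50, 50, 50, 51, 54, 58, 61, 62, 63, 64, 64, 63, 61, 59, 59, 59, 60, 62, 64, 65, 67, 68]
top3 52 [82, 83, 84, 84, 85, 86, 87, 87, 87, 88, 89, 90, 91, 92, 93, 94, 94, 95, 95, 96, 97, 97, 98, 97, 97, 98, 98, 98, 98, 98, 98, 97]
side -12 [101, 105, 111, 118, 125, 133, 139, 145, 149, 152, 152, 150, 146, 141, 134, 126, 118, 110, 104, 98, 95, 92, 91, 90]
side 52 [103, 104, 104, 104, 104, 104, 105, 106, 108, 112, 116, 122, 128, 134, 139, 143, 146, 148, 148, 146, 143, 138, 133, 127, 120, 114, 108, 103, 100, 97, 96, 95]
```

Run:
```python
from plan import *
np.set_printoptions(suppress=True,precision=4)
for i in range(3): grab('wrist'); print(pose()[0],rel((.6303,.1908,.181),17.2))
```

```text
[0.6284 0.1884 0.3359] [  1.6949   2.5491 154.8823  -0.0019   0.0013  -0.0829]
[0.6284 0.1886 0.3359] [  1.5461   2.4534 154.9458   0.0088  -0.0018  -0.0801]
[0.6284 0.1888 0.336 ] [  1.3929   2.3709 155.0015   0.0155  -0.0031  -0.0729]
```

Call:
step_arm --rows ".0015 .0024 .02 0 0 0;.0015 .0024 .045 0 0 0;.0015 .0024 .065 0 0 0;.0015 .0024 .08 0 0 0;.0015 .0024 .095 0 0 0;.0015 .0024 .11 0 0 0;.0015 .0024 .125 0 0 0;.0015 .0024 .14 0 0 0;.0015 .0024 .15 0 0 0;.0015 .0024 .155 0 0 0;.0015 .0024 .155 0 0 0;.0015 .0024 .155 0 0 0"

```text
t: 9.28
tcp_pos: [0.6305, 0.1915, 0.1813]
tcp_rot: [1.865, 2.527, 0.001]
force: [0.1, -0.6, -1.7]
opening: 0.0072
grasp_force: 58.9
```

Run:
```python
from plan import *
import pickle
np.set_printoptions(suppress=True,precision=4)
f=grab('wrist','w_fin');s=grab('side','s_fin'); pickle.dump((f,s),open('f4.pkl','wb'))
print(pose()[0],rel((.6303,.1908,.181),17.2),env.state()['force'],env.state()['opening'])
r=lambda im,x,y,w,h,k:cv2.resize(im[y:y+h,x:x+w],None,fx=k,fy=k,interpolation=cv2.INTER_CUBIC)
pt=proj(s,[[.6303,.1908,.165]])[0];print(pt)
x,y=int(pt[0])-50,int(pt[1])-60;print(x,y)
cv2.imwrite('pics/fin.png',np.hstack([r(f['pixels'],100,0,300,450,4/3),r(s['pixels'],x,y,80,120,5)])[:,:,::-1])
```

```text
[0.6305 0.1915 0.1813] [-0.6177 -0.3512  0.3109  0.051   0.003  -0.0465] [-0.2699 -0.2708 -2.3576] 0.007473388546763483
[331.6555 185.3171]
281 125
```

View pics/fin.png

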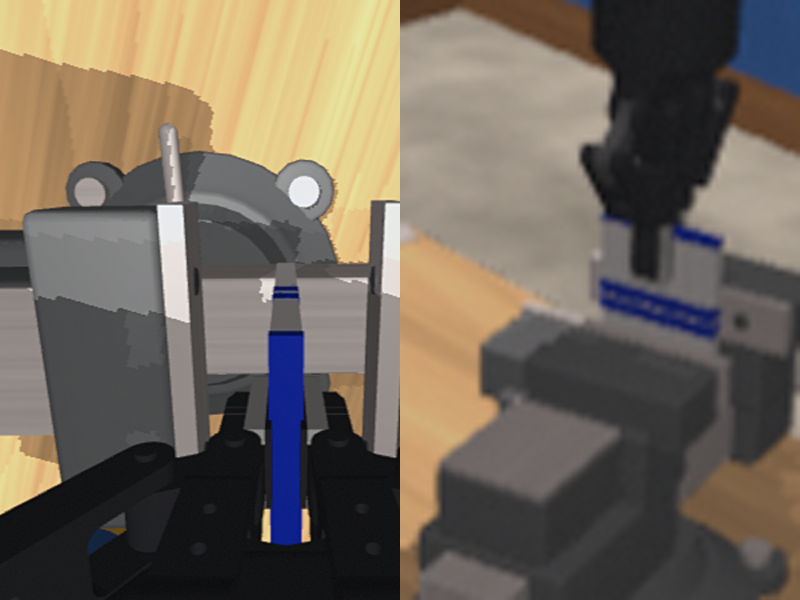

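Final view: in the wrist panel the blank sits midway, at x≈286 between jaw edges ~198 and ~372. The side panel shows the bend line near crop (601,291)–(718,322). I'll check its height numerically.

Run:
```python
from prof import *
f,s=pickle.load(open('f4.pkl','rb'))
a=np.radians(17.2);ex=np.array([np.cos(a),np.sin(a),0]);ey=np.array([-np.sin(a),np.cos(a),0])
c=np.array([.6303,.1908,.165])
for ys in((-.03,-.015),(.015,.03)):
  H=np.arange(-.02,.055,.0015);p=[]
  for h in H:
    P=[c-.004*ex+y*ey+[0,0,h] for y in np.arange(*ys,.001)]
    uv=proj(s,P).astype(np.float32); q=cv2.remap(s['pixels'],uv[None,:,0],uv[None,:,1],cv2.INTER_LINEAR)[0].astype(float).mean(0); p.append(q[2]-q[0])
  print([(round(h*1000,1),int(v)) for h,v in zip(H,p)])
# jaw-centre check along y: blank vertical edges at h=.025
p=[]
Y=np.arange(-.045,.045,.0015)
for y in Y:
  uv=proj(s,[c-.004*ex+y*ey+[0,0,h] for h in np.arange(-.008,.008,.001)]).astype(np.float32); q=cv2.remap(s['pixels'],uv[None,:,0],uv[None,:,1],cv2.INTER_LINEAR)[0].astype(float).mean(0);p.append(q[2]-q[0])
print([(round(y*1000,1),int(v)) for y,v in zip(Y,p)])
```

```text
[(np.float64(-20.0), -8), (np.float64(-18.5), -7), (np.float64(-17.0), -6), (np.float64(-15.5), -5), (np.float64(-14.0), -4), (np.float64(-12.5), 0), (np.float64(-11.0), 8), (np.float64(-9.5), 24), (np.float64(-8.0), 45), (np.float64(-6.5), 65), (np.float64(-5.0), 70), (np.float64(-3.5), 60), (np.float64(-2.0), 49), (np.float64(-0.5), 45), (np.float64(1.0), 49), (np.float64(2.5), 59), (np.float64(4.0), 70), (np.float64(5.5), 65), (np.float64(7.0), 45), (np.float64(8.5), 24), (np.float64(10.0), 10), (np.float64(11.5), 0), (np.float64(13.0), -3), (np.float64(14.5), -4), (np.float64(16.0), -4), (np.float64(17.5), -4), (np.float64(19.0), -4), (np.float64(20.5), -5), (np.float64(22.0), -5), (np.float64(23.5), -5), (np.float64(25.0), -5), (np.float64(26.5), -5), (np.float64(28.0), -5), (np.float64(29.5), -5), (np.float64(31.0), -5), (np.float64(32.5), -5), (np.float64(34.0), -4), (np.float64(35.5), -4), (np.float64(37.0), -4), (np.float64(38.5), -4), (np.float64(40.0), -3), (np.float64(41.5), 4), (np.float64(43.0), 16), (np.float64(44.5), 38), (np.float64(46.0), 63), (np.float64(47.5), 78)
[... 2052 characters left out ...]
, 58), (np.float64(1.5), 56), (np.float64(3.0), 53), (np.float64(4.5), 53), (np.float64(6.0), 56), (np.float64(7.5), 58), (np.float64(9.0), 61), (np.float64(10.5), 61), (np.float64(12.0), 61), (np.float64(13.5), 60), (np.float64(15.0), 58), (np.float64(16.5), 58), (np.float64(18.0), 58), (np.float64(19.5), 59), (np.float64(21.0), 60), (np.float64(22.5), 59), (np.float64(24.0), 56), (np.float64(25.5), 54), (np.float64(27.0), 55), (np.float64(28.5), 56), (np.float64(30.0), 54), (np.float64(31.5), 50), (np.float64(33.0), 24), (np.float64(34.5), 0), (np.float64(36.0), -6), (np.float64(37.5), -10), (np.float64(39.0), -14), (np.float64(40.5), -19), (np.float64(42.0), -21), (np.float64(43.5), -22)]
```

The bend line reads within 0.5 mm of jaw-top height. It is level on both sides, and centred to within about 3 mm (limit 10 mm). I'm handing it in.

```bash
python3 -c "
from bench import env
s=env.state();print(abs(s['qvel']).max(),s['grasp_force']);print(env.job_done())"
```

```text
0.0021982732104657006 58.8805228471756
the job is handed in; nothing more can be done
None
```

The marked blank is held upright midway between the vise jaws, and by the last camera check its bend line is within about 0.5 mm of the jaw tops and it is centred to about 3 mm; I have handed the job in, but no verdict came back.

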